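# Run a row of lino blocks up to the stop and latch it

## Task

Four lino printing blocks stand end to end in the channel of the registration bed. Without picking anything up, push on the rearmost one alone so that the whole row slides along as one closed train until the front block is right up against the red end stop; then swing the brass latch fully across the channel behind the row by pushing its black knob. Do not lift, tip or scatter the blocks, and leave the other things on the bench alone.

Things in the scene. Friction and masses are not known exactly. Their poses are not given: they have to be found in the camera images.
- jig: fixed dark wooden board, 130 mm (x -82.5 to 47.5) by 375 mm (y -172.5 to 202.5), top 12 mm above the bench; origin on the bench under the channel's centre line. The channel runs along its y, 57 mm wide, its floor the board's top, between aluminium rails 8 mm thick rising 10 mm above the board. Red end stop, 23 mm high, at the -y end; the +y end is open. Brass latch on the -x side. Position and yaw vary.
- stop_face (a point): point on the channel's centre line on its floor, at the foot of the inner face of the red end stop (y = -150 mm of the bed); its axes are the bed's (y runs from the stop along the channel, away from the stop)
- block_sun: lino printing block, wooden base, grey lino face carved with a ring of rays in white; 54 mm wide (its x, across the channel), 42 mm long (its y, along the channel), 23 mm high, about 60 g. Origin at the centre of its underside. Order in the row varies; gaps at most 0.5 mm; the row starts 50 to 105 mm short of the stop, axes parallel to the bed's.
- block_wave: lino printing block, wooden base, grey lino face carved with straight parallel lines in white; 54 mm wide (its x, across the channel), 42 mm long (its y, along the channel), 23 mm high, about 60 g. Origin at the centre of its underside. Order in the row varies; gaps at most 0.5 mm; the row starts 50 to 105 mm short of the stop, axes parallel to the bed's.
- block_leaf: lino printing block, wooden base, grey lino face carved with a leaf in white; 54 mm wide (its x, across the channel), 42 mm long (its y, along the channel), 23 mm high, about 60 g. Origin at the centre of its underside. Order in the row varies; gaps at most 0.5 mm; the row starts 50 to 105 mm short of the stop, axes parallel to the bed's.
- block_dots: lino printing block, wooden base, grey lino face carved with rows of dots in white; 54 mm wide (its x, across the channel), 42 mm long (its y, along the channel), 23 mm high, about 60 g. Origin at the centre of its underside. Order in the row varies; gaps at most 0.5 mm; the row starts 50 to 105 mm short of the stop, axes parallel to the bed's.
- latch (a joint): angle of the brass latch about its upright pivot (rad): at 0 the arm is parked beside the rail, pointing along the bed's +y; it grows as the arm swings over the channel (clockwise from above); at 1.571, its hard limit, it lies straight across along the bed's +x, 3 mm behind the tail of a row that is fully home. Starts at -0.3 to 0.05. Turns lightly (about 1 N at the knob), stays where left.
- latch_pivot (a point): the latch's pivot, on top of the brass arm 34 mm above the bench, at x = -52, y = +29 mm of the bed. The arm is 16 mm wide, 10 mm thick (24 to 34 mm above the bench) and reaches 80 mm from the pivot.
- latch_knob (a point): middle of the latch's black upright knob, a cylinder 16 mm in diameter and 30 mm tall (34 to 64 mm above the bench), 60 mm from the pivot along the arm
- ink_tin: bystander: pale ink tin with a blue band, 72 mm across, 45 mm high, origin at the centre of its underside
- ink_jar: bystander: amber jar with a red lid, 56 mm across, 60 mm high, origin at the centre of its underside
- brayer: bystander: ink roller, black rubber roller 100 mm long and 38 mm thick along its y, dark wooden handle along its -x to 137 mm; origin on the bench under the roller's middle
- gouge: bystander: carving gouge lying along its x, wooden mushroom handle 34 mm across, steel blade to +x, 135 mm long overall; origin on the bench at the handle
- spare_block: bystander: a fifth lino block, lying on the bench outside the bed, 54 x 42 x 23 mm, with a red rectangle on its face; origin at the centre of its underside
- ink_knife: bystander: flat ink spatula lying along its x; origin on its underside
Not all that is in view belongs to the job. Leave any purple or turquoise look-alike of the block_dots alone.

How it is judged:
On the way, in this order (a step that is already met when the one before it is completed fails the run):
1. all four blocks are packed against the end stop, at rest in the channel, with the latch still open (y of each of block_sun, block_wave, block_leaf, block_dots in the frame of stop_face below 0.1515 m and z of each of block_sun, block_wave, block_leaf, block_dots in the frame of stop_face below 0.005 m and x of block_sun in the frame of stop_face between -0.006 and 0.006 m and x of block_wave in the frame of stop_face between -0.006 and 0.006 m and x of block_leaf in the frame of stop_face between -0.006 and 0.006 m and x of block_dots in the frame of stop_face between -0.006 and 0.006 m and linear speed of each of block_sun, block_wave, block_leaf, block_dots below 0.02 m/s and value of joint latch below 0.9 rad), for 0.2 s.
2. the latch is swung fully across behind the row (value of joint latch above 1.45 rad), for 0.2 s.
At the end, for the whole second after the job is handed in: The four blocks lie flat in the channel as one closed row with the front one against the stop (no block's centre more than 151.5 mm from the stop face, where a fully home row has its last centre at 147 mm), at rest, and the latch stands at more than 1.45 rad (y of each of block_sun, block_wave, block_leaf, block_dots in the frame of stop_face below 0.1515 m and z of each of block_sun, block_wave, block_leaf, block_dots in the frame of stop_face below 0.005 m and x of block_sun in the frame of stop_face between -0.006 and 0.006 m and x of block_wave in the frame of stop_face between -0.006 and 0.006 m and x of block_leaf in the frame of stop_face between -0.006 and 0.006 m and x of block_dots in the frame of stop_face between -0.006 and 0.006 m and linear speed of each of block_sun, block_wave, block_leaf, block_dots below 0.02 m/s and value of joint latch above 1.45 rad and angle between each of block_sun, block_wave, block_leaf, block_dots's own z axis and vertical below 0.05 rad); the robot touches nothing.
It fails at once if a block is lifted (8 mm above the channel floor) or tipped (z of any of block_sun, block_wave, block_leaf, block_dots in the frame of stop_face above 0.008 m or angle between any of block_sun, block_wave, block_leaf, block_dots's own z axis and vertical above 0.25 rad).
It fails at once if the row comes apart: its gaps add up to more than 10 mm (distance between any of block_wave, block_leaf, block_dots and block_sun above 0.136 m or distance between any of block_leaf, block_dots and block_wave above 0.136 m or distance between block_dots and block_leaf above 0.136 m).
It fails at once if the fingers push on a block other than the rearmost ((contact force between the fingers and block_sun above 1 N and y of any of block_wave, block_leaf, block_dots in the frame of block_sun above 0.02 m) or (contact force between the fingers and block_wave above 1 N and y of any of block_sun, block_leaf, block_dots in the frame of block_wave above 0.02 m) or (contact force between the fingers and block_leaf above 1 N and y of any of block_sun, block_wave, block_dots in the frame of block_leaf above 0.02 m) or (contact force between the fingers and block_dots above 1 N and y of any of block_sun, block_wave, block_leaf in the frame of block_dots above 0.02 m)).
It fails at once if another thing on the bench is moved more than 25 mm (distance of any of ink_tin, ink_jar, brayer, gouge, spare_block, ink_knife from where it was at the start of the episode above 0.025 m).
It also fails if it takes over 43 s, if anything falls off the work surface, if the arm or the gripper's body presses on something with over 40 N, if the wrist force passes 120 N, or if a joint passes its speed limit or range.

## Robot

A 6-joint arm with a two-finger parallel gripper is mounted at the origin on the work surface. World frame = base frame: x ahead of the robot, y to its left, z up, the work surface at z = 0. Lengths are in m, angles in rad, forces in N, time in s.
With the tool pointing down it reaches from about 0.35 to 0.975 m from the base axis. Payload 4.9 kg.
Tool frame: the origin (TCP) lies at the very end of the fingers, on their centre line; the grasp point (between the pads) lies 19 mm behind it; z points along the fingers, y is the line along which they close (so a half turn about z gives the same grasp; the last joint's range is limited). The gripper opens to 85 mm and grips with 20 to 120 N. Pads are 22 mm wide; open, the fingers measure 114 mm over their backs; the gripper's body (76 mm by 85 mm) begins 54 mm behind the grasp point. The pads swing forward as they close: fully open they stand 13 mm farther back than shut.
Start: joints at [1.155, 0.053, 1.613, -0, 1.476, -0.119], TCP at [0.183, 0.598, 0.231] pointing down, gripper open.
Joint ranges: [-3.01, 3.01], [-1.01, 2.22], [0.06, 2.58], [-1.02, 4.17], [0.09, 2.62], [-3.14, 3.14]. Speed limits (rad/s): [2.57, 2.57, 3.14, 3.14, 3.14, 3.14].

## Interface

Orientations are given as a rotation vector (axis times angle).
In Python, from station import * gives the robot as it stands.
- The arm moves only by the shell command python3 -m crank 'ROWS' [OPENING] [FORCE]. ROWS is JSON, a list of rows, each an object with "offset": the shift along the tool's x, y, z in m, a list of three; "twist": the turn, a rotation vector about the tool's x, y, z in degrees, a list of three. In form: [{"offset": [x, y, z], "twist": [rx, ry, rz]}, ...]. A call has 1 to 20 rows; each row is the pose to reach, as a shift and turn from the pose commanded when the call began, along the tool's axes at that moment; what a row does not reach only later rows make up. A row lasts 1/8 s, in which the tool goes at most 62.5 mm and 10.7 degrees, less where a joint would pass 70% of its speed; a pose out of reach is approached as far as the arm can. A call with a gripper value outside its range is refused whole. OPENING is the opening, from 0 (shut) to 1 (fully open), set as the call begins (- or left out, the last holds). The fingers move at their own pace and stop on an object; FORCE is the grip in N (left out, the last holds). Time passes only in rows, so rows that repeat a pose let the fingers close. It gives the time, the measured TCP pose, the force, the opening and the grip force at its end, in the units of the state.
- get_obs(): the state, without advancing time (a new reading comes with each control period).
- get_image(name): name is "side" or "top" or "wrist"; returns the picture (400x640x3 uint8, red, green, blue); there is no depth.
- get_calibration(name): a dict with "intrinsics" (3x3 intrinsics, pixels), "k1" (the pictures are not rectified: a ray, as slopes to the right and down, at radius r is drawn at 1 + k1 r^2 times it, then the intrinsics apply), "world_from_camera" (4x4, takes a point from camera to world coordinates); the wrist camera has in their place "tool_from_camera" (4x4, takes a point from camera to tool coordinates, whose origin is the TCP and whose axes are the flange's). Camera axes: x right, y up, looking along -z (the intrinsics and any distortion apply to the point x, -y, -z); pixel columns grow to the right and rows downward; lengths in m; the calibration is good to about 2 mm. A picture is of the moment at which its call begins: read the wrist's pose just before it. get_calibration takes no time and is no camera call.
- finish_job(): hands the job in; it is judged then, once.
Trained networks look in the newest picture that a camera, given by its name, has taken for a name from the list of things; names that differ only in an ending like _2 or _b are one class to them, and where a whole thing is asked for, a point or a joint stands for the part that bears it (a point fixed in the world has none). Each returns a list of dicts, best first, with "confidence" (0 to 1); they miss things now and then, are a little off and sometimes report something else, mostly with a low value. They report only what shows in the picture. A call takes as long as a camera call. They do not tell look-alikes from the thing itself.
- cut_out(query, camera): "region" (400x640 bool, what is visible of it) and "rect" ([centre column, centre row, width, height] in pixels, round what is visible of it).
The state is a dict: "t": time; "q": joint angles; "dq": joint speeds; "effort": joint torques, N m; "tool_pos": TCP position; "tool_rot": TCP orientation; "contact_force": force on the tool from outside, world axes, zero at the start; "wrist_torque": the same for the moment, N m; "opening": finger opening in m; "grip_force": force on a finger pad.
Only numpy, scipy, OpenCV 4.12 (cv2) and the standard library are available. Lean on these libraries where they do the work, as an engineer would, in place of code of your own. Each camera call takes 0.05 s, during which the arm holds its last target. There are 200 camera calls.

## Working session

There is one attempt and no reset: what is moved stays moved. The work goes in short steps, Python scripts to look and compute and a shell command to move; the robot and the scene stay as the last step left them, time stands still between calls to the robot, and variables do not carry over. Pictures are saved under pics/ and viewed, at most 10 in all, crops included, and the job is handed in when it is done.

```bash
mkdir -p pics; python3 - <<'E'
from station import *
import cv2,numpy as np
o=get_obs();print(o['t'],o['tool_pos'],o['tool_rot'])
a=get_image("top");b=get_image("side")
cv2.imwrite("pics/top.png",a[:,:,::-1]);cv2.imwrite("pics/side.png",b[:,:,::-1])
for n in ["block_sun","block_wave","block_leaf","block_dots","latch_knob","jig"]:
    for d in cut_out(n,"top")[:3]: print(n,np.round(d['rect'],1),round(d['confidence'],2))
c=get_calibration("top");print(c)
E
```

```text
0.0 [0.18251639 0.5970974  0.23003803] [-0.46443229 -3.10645335  0.00314183]
block_sun [337.4 192.   23.4  29.4] 0.89
block_wave [319.1 195.2  23.7  23.4] 0.77
block_wave [182.4 208.7  27.9  25.2] 0.44
block_dots [297.1 196.2  18.3  29. ] 0.7
block_dots [333.7 282.8  29.4  31.4] 0.63
latch_knob [300.2 226.1  43.4  23.9] 0.6
jig [321.1 201.6 185.3  77.6] 0.91
jig [317.  107.3 132.3  33.1] 0.72
jig [337.9 191.8  23.1  25.2] 0.27
{'intrinsics': array([[442.00976508,   0.        , 308.59977876],
       [  0.        , 442.00976508, 193.49453147],
       [  0.        ,   0.        ,   1.        ]]), 'k1': -0.07304328822073176, 'world_from_camera': array([[ 0.01890992,  0.99582184, -0.08933798,  0.5187176 ],
       [-0.99979735,  0.01821682, -0.00856721,  0.0347216 ],
       [-0.00690397,  0.08948188,  0.99596452,  0.94200423],
       [ 0.        ,  0.        ,  0.        ,  1.        ]])}
```

View pics/top.png

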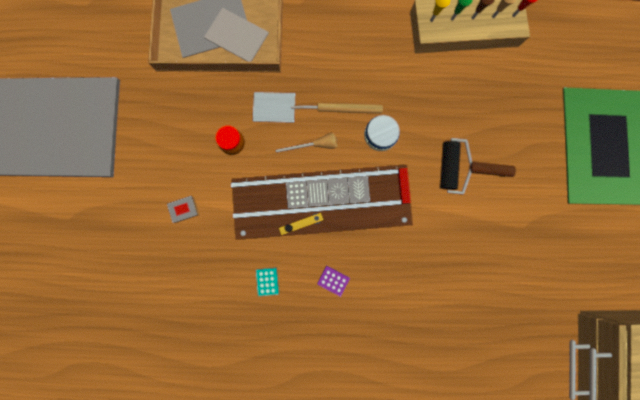

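View pics/side.png

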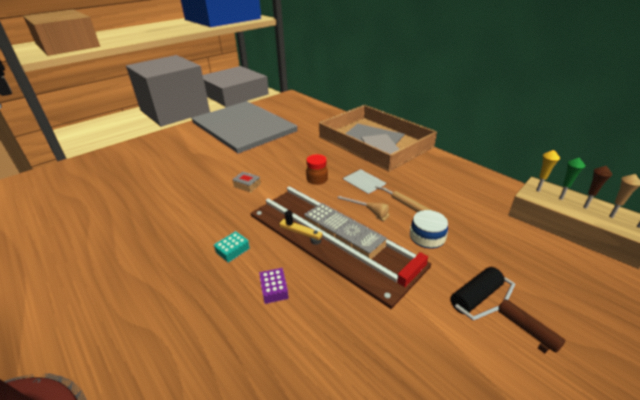

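The top view shows the bed with the red stop at right (405,186), the open end at left, and the row dots(297,194)–wave–sun–leaf(359,188), so dots is rearmost. The latch is parked with its pivot near (317,219) and its knob near (288,228). The purple and turquoise look-alikes are below the bed.

```bash
cat > h.py <<'E'
from station import *
import cv2,numpy as np
from scipy.spatial.transform import Rotation as R
def rays(px,name,obs=None):
    c=get_calibration(name);K=c['intrinsics']
    p=cv2.undistortPoints(np.array(px,float).reshape(-1,1,2),K,np.array([c['k1'],0,0,0])).reshape(-1,2)
    d=np.c_[p[:,0],-p[:,1],-np.ones(len(p))]
    if 'world_from_camera' in c: T=c['world_from_camera']
    else:
        W=np.eye(4);W[:3,:3]=R.from_rotvec(obs['tool_rot']).as_matrix();W[:3,3]=obs['tool_pos'];T=W@c['tool_from_camera']
    return T[:3,3],d@T[:3,:3].T
def at_z(px,z,name,obs=None):
    o,d=rays(px,name,obs);return (o+d*((z-o[2])/d[:,2])[:,None])[:,:2]
E
python3 - <<'E'
from h import *
im=get_image("top")
d=cut_out("jig","top")[0]
m=d['region'].astype(np.uint8)
cs=max(cv2.findContours(m,cv2.RETR_EXTERNAL,cv2.CHAIN_APPROX_NONE)[0],key=len).reshape(-1,2)
r=cv2.minAreaRect((at_z(cs,.012,"top")*1000).astype(np.float32));print(r,cv2.boxPoints(r))
hs=cv2.cvtColor(im,cv2.COLOR_RGB2HSV)
red=((hs[...,0]<6)|(hs[...,0]>174))&(hs[...,1]>200)&(hs[...,2]>80)
red[:, :390]=0;red[:,420:]=0;red[:150]=0;red[230:]=0
ys,xs=np.nonzero(red);rr=cv2.minAreaRect((at_z(np.c_[xs,ys],.03,"top")*1000).astype(np.float32));print('red',rr)
for n,z in [("block_dots",.035)]:
  for d in cut_out(n,"top"):
    print(n,at_z([d['rect'][:2]],z,"top"))
for p,z in [((317,219),.034),((288,228),.064)]: print(at_z([p],z,"top"))
cv2.imwrite("pics/crop.png",cv2.resize(im[155:250,220:420,::-1],None,fx=4,fy=4,interpolation=cv2.INTER_CUBIC))
o=get_obs();print(R.from_rotvec(o['tool_rot']).as_matrix().round(3))
E
```

```text
((585.4056396484375, 15.55902099609375), (134.28866577148438, 380.83905029296875), 5.559314250946045) [[ 500.12997  198.5782 ]
 [ 537.0243  -180.46953]
 [ 670.6813  -167.46016]
 [ 633.787    211.58757]]
red ((620.9649047851562, -154.5696563720703), (74.00223541259766, 19.418453216552734), 5.579649448394775)
block_dots [[ 0.42291935 -0.01219115]]
block_dots [[0.41463766 0.12783943]]
[[0.54793633 0.02430166]]
[[0.52806161 0.08180603]]
[[-0.956  0.292 -0.   ]
 [ 0.292  0.956 -0.   ]
 [ 0.    -0.    -1.   ]]
```

View pics/crop.png

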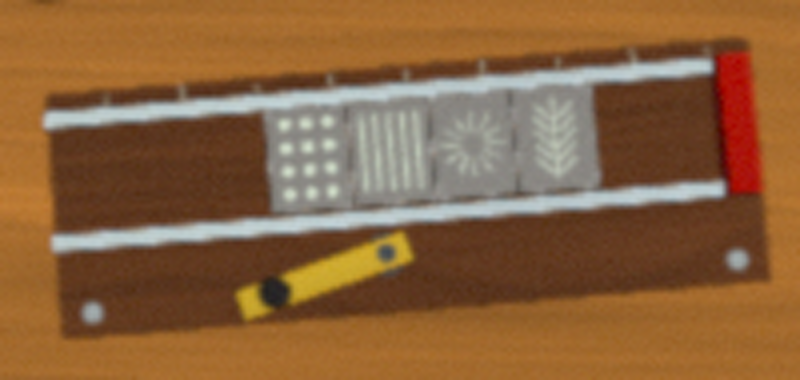

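```bash
cat >> h.py <<'E'
A=np.radians(5.57);RB=np.array([[np.cos(A),-np.sin(A)],[np.sin(A),np.cos(A)]])
O=np.array([.6043,.0023])
def w(b): return O+RB@np.array(b)/1000
def bed(p): return (np.atleast_2d(p)-O)@RB*1000
def rel(b,z,turn=0,obs=None):
    """bed x,y mm, z m, turn: tool-x heading from bed +y (deg CCW) -> offset mm, twist z"""
    o=obs or get_obs();M=R.from_rotvec(o['tool_rot']).as_matrix()
    off=M.T@(np.r_[w(b),z]-o['tool_pos'])*1000
    h=np.degrees(np.arctan2(M[1,0],M[0,0]));tw=(h-(90+np.degrees(A)+turn)+180)%360-180
    return off.round(1),round(tw,1)
E
python3 - <<'E'
from h import *
print('tail',bed(at_z([(287.5,193.75)],.035,"top")),'front',bed(at_z([(369.5,188.75)],.035,"top")))
t=bed(at_z([(287.5,193.75)],.035,"top"))[0,1]
print(rel((0,t+40),.13), w((0,t+40)))
print(get_calibration("wrist")['tool_from_camera'].round(3))
E
```

```text
tail [[ 2.60190875 83.8422489 ]] front [[ -0.40845994 -85.58759264]]
(array([-529.7, -331.7,  101.3]), np.float64(67.4)) [0.59227965 0.12555751]
[[ 0.001  0.948  0.32   0.081]
 [ 1.    -0.001  0.     0.001]
 [ 0.001  0.32  -0.948 -0.143]
 [ 0.     0.     0.     1.   ]]
```

```bash
python3 -m crank '[{"offset":[-0.06,-0.035,0],"twist":[0,0,8]},{"offset":[-0.11,-0.07,0],"twist":[0,0,16]},{"offset":[-0.16,-0.1,0],"twist":[0,0,24]},{"offset":[-0.21,-0.135,0],"twist":[0,0,32]},{"offset":[-0.26,-0.165,0],"twist":[0,0,40]},{"offset":[-0.31,-0.2,0],"twist":[0,0,48]},{"offset":[-0.36,-0.23,0],"twist":[0,0,56]},{"offset":[-0.41,-0.26,0],"twist":[0,0,62]},{"offset":[-0.46,-0.29,0],"twist":[0,0,67.4]},{"offset":[-0.5,-0.315,0.04],"twist":[0,0,67.4]},{"offset":[-0.53,-0.332,0.08],"twist":[0,0,67.4]},{"offset":[-0.53,-0.332,0.1],"twist":[0,0,67.4]},{"offset":[-0.53,-0.332,0.1],"twist":[0,0,67.4]},{"offset":[-0.53,-0.332,0.1],"twist":[0,0,67.4]}]' 0
python3 - <<'E'
from h import *
o=get_obs();print(rel((0,124),.13));im=get_image("wrist")
cv2.imwrite("pics/w1.png",im[:,:,::-1])
for n in ["block_dots","jig","latch_knob"]:
  for d in cut_out(n,"wrist")[:2]:
    print(n,d['confidence'],d['rect'])
E
```

```text
t: 2.3
tool_pos: [0.593, 0.1263, 0.1331]
tool_rot: [2.108, 2.328, 0.003]
contact_force: [0.0, 0.2, 1.0]
opening: -0.0002
grip_force: 0.0
(array([-0.5, -0.7,  3.1]), np.float64(0.1))
block_dots 0.93 [103.0, 173.0, 83.9, 55.4]
block_dots 0.86 [128.1, 309.6, 71.4, 74.2]
jig 0.64 [292.0, 200.5, 164.3, 214.2]
jig 0.51 [314.6, 350.7, 12.1, 29.0]
latch_knob 0.97 [241.2, 260.9, 54.5, 94.8]
```

View pics/w1.png

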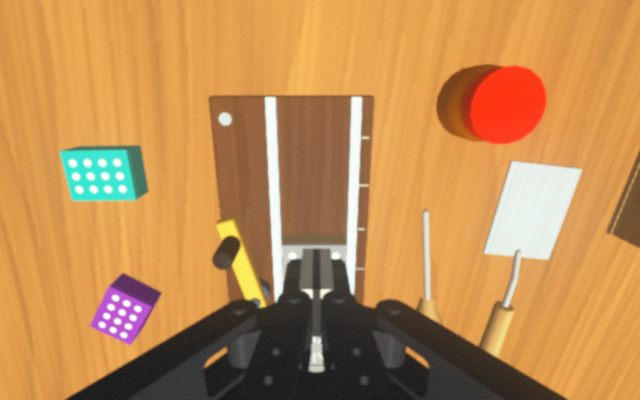

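The wrist view shows the open channel ahead: rails at columns 265–278 and 350–362, the board end at row 97. The rear block's tail edge is at about row 245 (columns 281–347), just in front of the fingertips, and the knob is at (228,250).

```bash
python3 - <<'E'
from h import *
o=get_obs()
f=lambda p,z: bed(at_z(p,z,"wrist",o)).round(1).tolist()
print('end corners (-82.5,202.5),(47.5,202.5)',f([(210,97),(373,97)],.012))
print('tail top',f([(282,245),(347,245)],.035),'foot',f([(283,235),(347,235)],.012))
print('rails mid (+-32.5)',f([(271,100),(356,100),(275,210),(355,210)],.022))
print('knob top',f([(234,241)],.064), 'bottom',f([(222,263)],.064))
print('tcp',bed(o['tool_pos'][:2]))
E
```

```text
end corners (-82.5,202.5),(47.5,202.5) [[-80.6, 201.4], [46.4, 201.6]]
tail top [[-25.8, 85.4], [27.8, 85.5]] foot [[-27.2, 83.7], [30.0, 83.8]]
rails mid (+-32.5) [[-31.8, 199.4], [32.0, 199.6], [-32.1, 111.3], [34.8, 111.4]]
knob top [[-57.1, 103.1]] bottom [[-67.5, 85.1]]
tcp [[  0.87521364 124.15645832]]
```

```bash
python3 -m crank '[{"offset":[0,-0.001,0.04],"twist":[0,0,0]},{"offset":[0,-0.001,0.075],"twist":[0,0,0]},{"offset":[0,-0.001,0.1],"twist":[0,0,0]},{"offset":[0,-0.001,0.11],"twist":[0,0,0]},{"offset":[0,-0.001,0.112],"twist":[0,0,0]},{"offset":[-0.01,-0.001,0.112],"twist":[0,0,0]},{"offset":[-0.018,-0.001,0.112],"twist":[0,0,0]},{"offset":[-0.022,-0.001,0.112],"twist":[0,0,0]},{"offset":[-0.025,-0.001,0.112],"twist":[0,0,0]},{"offset":[-0.028,-0.001,0.112],"twist":[0,0,0]},{"offset":[-0.031,-0.001,0.112],"twist":[0,0,0]}]'
python3 - <<'E'
from h import *
o=get_obs();print(bed(o['tool_pos'][:2]),o['tool_pos'],o['contact_force']);print(rel((0,29),.019))
cv2.imwrite("pics/s2.png",cv2.resize(get_image("side")[170:310,230:450,::-1],None,fx=3,fy=3))
E
```

```text
t: 3.88
tool_pos: [0.5947, 0.0946, 0.0196]
tool_rot: [-2.11, -2.327, -0.002]
contact_force: [-0.6, 2.1, 1.6]
opening: -0.0001
grip_force: 1.4
[[-0.58211686 92.81911807]] [0.59471144 0.09462436 0.0195829 ] [-0.55746412  2.12363976  1.59138202]
(array([-63.8,   0.6,   0.5]), np.float64(0.0))
```

View pics/s2.png

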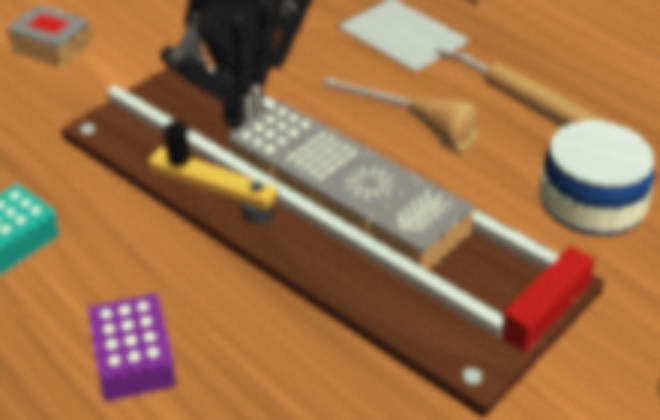

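The fingers are behind the dots block in the channel and just touching it (about 2 N). The row is closed and its front is about 64 mm short of the stop.

```bash
python3 -m crank '[{"offset":[-0.003,0,0],"twist":[0,0,0]},{"offset":[-0.007,0,0],"twist":[0,0,0]},{"offset":[-0.011,0,0],"twist":[0,0,0]},{"offset":[-0.015,0,0],"twist":[0,0,0]},{"offset":[-0.019,0,0],"twist":[0,0,0]},{"offset":[-0.023,0,0],"twist":[0,0,0]},{"offset":[-0.027,0,0],"twist":[0,0,0]},{"offset":[-0.031,0,0],"twist":[0,0,0]},{"offset":[-0.035,0,0],"twist":[0,0,0]},{"offset":[-0.039,0,0],"twist":[0,0,0]},{"offset":[-0.043,0,0],"twist":[0,0,0]},{"offset":[-0.046,0,0],"twist":[0,0,0]},{"offset":[-0.049,0,0],"twist":[0,0,0]},{"offset":[-0.052,0,0],"twist":[0,0,0]},{"offset":[-0.055,0,0],"twist":[0,0,0]},{"offset":[-0.057,0,0],"twist":[0,0,0]},{"offset":[-0.057,0,0],"twist":[0,0,0]}]'
python3 - <<'E'
from h import *
o=get_obs();print(bed(o['tool_pos'][:2]),o['contact_force'])
cv2.imwrite("pics/s3.png",cv2.resize(get_image("side")[170:310,230:450,::-1],None,fx=3,fy=3))
E
```

```text
t: 6.05
tool_pos: [0.6, 0.0371, 0.0191]
tool_rot: [2.11, 2.327, -0.001]
contact_force: [-0.0, 2.0, 1.8]
opening: 0.0
grip_force: 1.2
[[-0.85607243 35.0289634 ]] [-0.00911346  2.02342714  1.8356184 ]
```

View pics/s3.png

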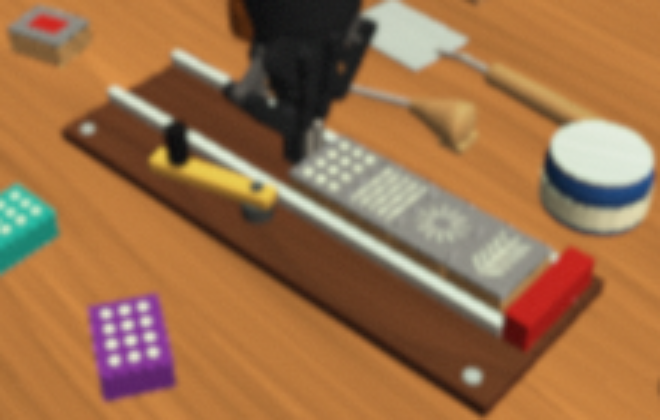

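The row slid together and a small gap to the stop is left at about (510,300). I'll creep on until the force rises.

```bash
python3 -m crank '[{"offset":[-0.002,0,0],"twist":[0,0,0]},{"offset":[-0.004,0,0],"twist":[0,0,0]},{"offset":[-0.005,0,0],"twist":[0,0,0]},{"offset":[-0.006,0,0],"twist":[0,0,0]}]'; python3 -m crank '[{"offset":[-0.001,0,0],"twist":[0,0,0]},{"offset":[-0.002,0,0],"twist":[0,0,0]}]'
```

```text
t: 6.6
tool_pos: [0.6004, 0.0316, 0.019]
tool_rot: [-2.11, -2.326, 0.0]
contact_force: [-0.7, 4.7, 1.5]
opening: -0.0001
grip_force: 2.6
t: 6.85
tool_pos: [0.6004, 0.0316, 0.0191]
tool_rot: [-2.109, -2.324, -0.004]
contact_force: [0.2, 11.8, 2.7]
opening: -0.0004
grip_force: 5.9
```

The row is home: the tool stalled at 12 N. Now I'll hold briefly, back off and lift.

```bash
python3 -m crank '[{"offset":[0,0,0],"twist":[0,0,0]},{"offset":[0.002,0,0],"twist":[0,0,0]},{"offset":[0.01,0,0],"twist":[0,0,0]},{"offset":[0.03,0,0],"twist":[0,0,0]},{"offset":[0.05,0,-0.03],"twist":[0,0,0]},{"offset":[0.05,0,-0.08],"twist":[0,0,0]},{"offset":[0.05,0,-0.1],"twist":[0,0,0]},{"offset":[0.05,0,-0.1],"twist":[0,0,0]},{"offset":[0.05,0,-0.1],"twist":[0,0,0]}]'
python3 - <<'E'
from h import *
get_image("wrist");o=get_obs();im=get_image("wrist")
for d in cut_out("latch_knob","wrist")[:1]: print(d['confidence'],d['rect'])
d=cut_out("latch_knob","top")
cv2.imwrite("pics/w4.png",im[:,:,::-1])
print(bed(o['tool_pos'][:2]),rel((-98.5,79),.115,103.5),rel((-98.5,79),.042,103.5))
E
```

```text
t: 7.98
tool_pos: [0.5947, 0.0793, 0.1171]
tool_rot: [-2.109, -2.325, 0.004]
contact_force: [-0.4, -0.6, -0.6]
opening: -0.0001
grip_force: 0.0
0.98 [235.9, 220.6, 64.0, 114.6]
[[-2.35147399 77.49437437]] (array([  1.6, -96.6,   2.6]), np.float64(-103.5)) (array([  1.6, -96.4,  75.6]), np.float64(-103.5))
```

View pics/w4.png

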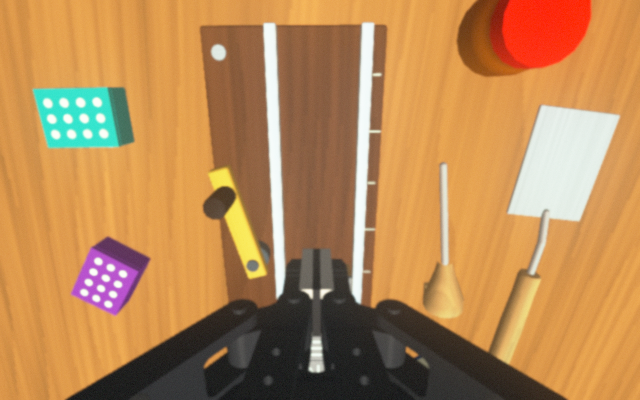

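The knob's top is at (215,206) and the pivot at (252,266). The tail is hidden under the gripper. I'll go outside the knob, turning as I go.

```bash
python3 - <<'E'
from h import *
o=get_obs()
print('knob',bed(at_z([(213,206)],.064,"wrist",o)),'piv',bed(at_z([(252,266)],.034,"wrist",o)))
E
python3 -m crank '[{"offset":[0,-0.01,0],"twist":[0,0,-10]},{"offset":[0,-0.02,0],"twist":[0,0,-20]},{"offset":[0,-0.03,0],"twist":[0,0,-30]},{"offset":[0,-0.04,0],"twist":[0,0,-40]},{"offset":[0,-0.05,0],"twist":[0,0,-50]},{"offset":[0,-0.06,0],"twist":[0,0,-60]},{"offset":[0,-0.07,0],"twist":[0,0,-70]},{"offset":[0,-0.08,0],"twist":[0,0,-80]},{"offset":[0,-0.09,0],"twist":[0,0,-90]},{"offset":[0.002,-0.097,0],"twist":[0,0,-98]},{"offset":[0.002,-0.1,0],"twist":[0,0,-103.5]},{"offset":[0.002,-0.1,0.03],"twist":[0,0,-103.5]},{"offset":[0.002,-0.1,0.06],"twist":[0,0,-103.5]},{"offset":[0.002,-0.1,0.074],"twist":[0,0,-103.5]},{"offset":[0.002,-0.1,0.074],"twist":[0,0,-103.5]}]'
python3 - <<'E'
from h import *
o=get_obs();print(bed(o['tool_pos'][:2]),o['q'])
for th in np.arange(-15,96,10):
    t=np.radians(th);k=np.array([-52+60*np.sin(t),29+60*np.cos(t)]);g=np.array([np.cos(t),-np.sin(t)])
    print(th,*rel(k-18*g,.042,90-th))
E
```

```text
knob [[-67.54956983  88.88512528]] piv [[-51.92035916  27.52199009]]
t: 10.05
tool_pos: [0.4952, 0.0715, 0.044]
tool_rot: [0.52, -3.095, -0.001]
contact_force: [0.1, -0.3, 0.3]
opening: 0.0
grip_force: 0.0
[[-101.86019614   79.4460545 ]] [-5.48536175e-03 -4.52928495e-02  2.04464526e+00 -1.88297472e-06
  1.14531566e+00 -1.90940973e+00]
-15 [-17.1  -1.2   1.9] -1.5
-5 [-27.8   1.3   1.9] 8.5
5 [-38.7   1.9   1.9] 18.5
15 [-49.5   0.6   1.8] 28.5
25 [-60.   -2.5   1.8] 38.5
35 [-69.7  -7.5   1.8] 48.5
45 [-78.5 -14.    1.7] 58.5
55 [-85.9 -22.    1.7] 68.5
65 [-91.9 -31.1   1.7] 78.5
75 [-96.2 -41.2   1.6] 88.5
85 [-98.7 -51.8   1.6] 98.5
95 [-99.3 -62.7   1.6] 108.5
```

```bash
python3 -m crank '[{"offset":[-0.008,0,0],"twist":[0,0,0]},{"offset":[-0.017,-0.001,0],"twist":[0,0,-1.5]},{"offset":[-0.0225,0,0],"twist":[0,0,3.5]},{"offset":[-0.028,0.001,0],"twist":[0,0,8.5]},{"offset":[-0.0335,0.002,0],"twist":[0,0,13.5]},{"offset":[-0.039,0.002,0],"twist":[0,0,18.5]},{"offset":[-0.044,0.0015,0],"twist":[0,0,23.5]},{"offset":[-0.0495,0.0005,0],"twist":[0,0,28.5]},{"offset":[-0.055,-0.001,0],"twist":[0,0,33.5]},{"offset":[-0.06,-0.0025,0],"twist":[0,0,38.5]},{"offset":[-0.065,-0.005,0],"twist":[0,0,43.5]},{"offset":[-0.07,-0.0075,0],"twist":[0,0,48.5]},{"offset":[-0.0745,-0.0105,0],"twist":[0,0,53.5]},{"offset":[-0.0785,-0.014,0],"twist":[0,0,58.5]},{"offset":[-0.0825,-0.018,0],"twist":[0,0,63.5]},{"offset":[-0.086,-0.022,0],"twist":[0,0,68.5]},{"offset":[-0.089,-0.0265,0],"twist":[0,0,73.5]},{"offset":[-0.092,-0.031,0],"twist":[0,0,78.5]},{"offset":[-0.092,-0.031,0],"twist":[0,0,78.5]}]'
python3 - <<'E'
from h import *
o=get_obs();print(bed(o['tool_pos'][:2]))
for th in (70,75,80,85,90,95):
    t=np.radians(th);k=np.array([-52+60*np.sin(t),29+60*np.cos(t)]);g=np.array([np.cos(t),-np.sin(t)])
    print(th,*rel(k-18*g,.042,90-th))
cv2.imwrite("pics/s5.png",cv2.resize(get_image("side")[170:310,230:450,::-1],None,fx=3,fy=3))
E
```

```text
t: 12.42
tool_pos: [0.5947, 0.0723, 0.0462]
tool_rot: [1.554, 2.729, 0.001]
contact_force: [-0.2, 0.5, -0.3]
opening: -0.0003
grip_force: 0.0
[[-2.78133987 70.6351512 ]]
70 [-4.2 -0.9  4.2] 5.1
75 [-9.6 -0.   4.2] 10.1
80 [-15.1   0.4   4.2] 15.1
85 [-20.5   0.3   4.2] 20.1
90 [-26.   -0.3   4.2] 25.1
95 [-31.3  -1.3   4.2] 30.1
```

View pics/s5.png

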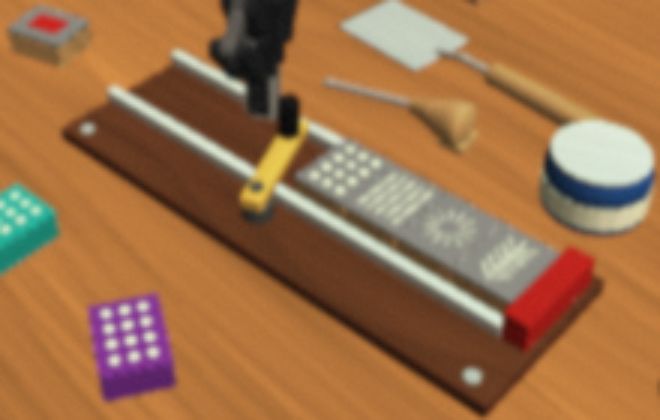

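The latch is following, with its knob at (288,118) and the arm nearly across. The row is against the red stop.

```bash
python3 -m crank '[{"offset":[-0.005,0,0.002],"twist":[0,0,5]},{"offset":[-0.0095,0,0.003],"twist":[0,0,10]},{"offset":[-0.015,0,0.003],"twist":[0,0,15]},{"offset":[-0.0205,0,0.003],"twist":[0,0,20]},{"offset":[-0.026,0,0.003],"twist":[0,0,25]},{"offset":[-0.029,-0.001,0.003],"twist":[0,0,25]},{"offset":[-0.031,-0.001,0.003],"twist":[0,0,25]}]'; python3 -m crank '[{"offset":[-0.001,0,0],"twist":[0,0,0]},{"offset":[-0.002,0,0],"twist":[0,0,0]},{"offset":[-0.002,0,0],"twist":[0,0,0]}]'
```

```text
t: 13.35
tool_pos: [0.6067, 0.0507, 0.0426]
tool_rot: [-2.102, -2.32, -0.008]
contact_force: [-7.9, 20.5, 6.6]
opening: 0.0002
grip_force: 10.6
t: 13.72
tool_pos: [0.6066, 0.0506, 0.0427]
tool_rot: [-2.1, -2.32, -0.011]
contact_force: [-7.5, 22.0, 5.3]
opening: -0.0002
grip_force: 11.8
```

The latch is hard on its limit (22 N, stalled). I'll back off, lift and check.

```bash
python3 -m crank '[{"offset":[0.004,0,0],"twist":[0,0,0]},{"offset":[0.02,0,0],"twist":[0,0,0]},{"offset":[0.05,0,-0.02],"twist":[0,0,0]},{"offset":[0.09,0,-0.07],"twist":[0,0,0]},{"offset":[0.13,0,-0.12],"twist":[0,0,0]},{"offset":[0.16,0,-0.15],"twist":[0,0,0]},{"offset":[0.16,0,-0.15],"twist":[0,0,0]},{"offset":[0.16,0,-0.15],"twist":[0,0,0]}]'
python3 - <<'E'
from h import *
t=get_image("top")[155:250,220:420,::-1];s=get_image("side")[170:310,230:450,::-1]
cv2.imwrite("pics/end.png",np.vstack([cv2.resize(t,(600,285)),cv2.resize(s,(471,300))[:, :471] if 0 else cv2.copyMakeBorder(cv2.resize(s,(471,300)),0,0,0,129,0)]))
E
```

```text
t: 14.72
tool_pos: [0.5925, 0.202, 0.1912]
tool_rot: [-2.11, -2.328, 0.002]
contact_force: [0.2, -0.2, -0.9]
opening: -0.0004
grip_force: 0.0
```

View pics/end.png

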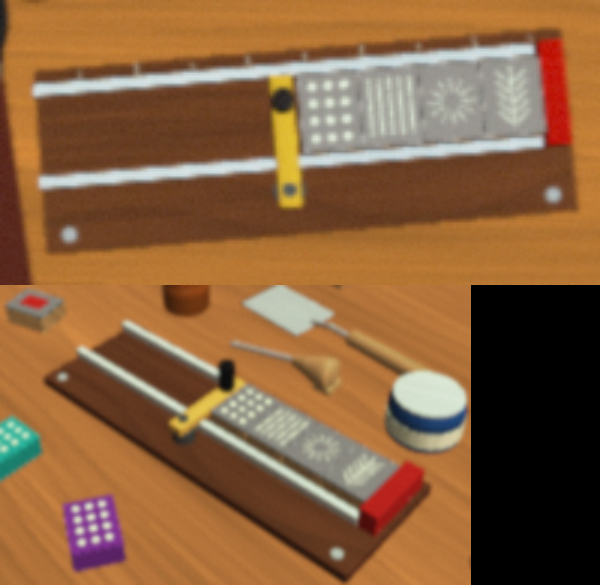

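The row sits flush against the red stop, the latch lies straight across behind it (knob at (282,100)), and the arm is clear.

```bash
python3 -c "
from station import *
print(finish_job())"
```

```text
the job is handed in; nothing more can be done
None
```

The job is handed in: the four blocks sit as one closed row against the red end stop, the latch is fully across behind them, and the arm is clear; no verdict came back.

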